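# Seat the weighing pan on its studs and load the check weight

### The job

Fit the loose weighing pan onto the balance: both studs must come through the holes of the plate and the plate must lie fully home and flat on the black bridge. Let go of it, then gently stand the middle one of the three knob weights upright on the centre of the pan's pedestal and let go. Do not press or knock hard on the balance, and leave the other two weights, the brush, the tweezers and the blower where they are.

Things in the scene. Friction and masses are not known exactly. Their poses are not given: they have to be found in the camera images.
- balance: Fixed stainless balance, 230 (x) x 240 (y) mm, flat deck 60 mm high. Origin: centre of its underside, on the table; z up. On the deck lies a black load bridge, 66 (x) x 126 (y) x 6 mm, with two upright brass studs, 10 mm in diameter tips bevelled to 6 mm over the last 2 mm, standing 9 mm above the bridge (tips 75 mm above the origin), 50 mm either side of the bridge's middle along y.
- bridge_nominal (a point): Point fixed on the balance's axis, 66 mm above its origin, level with the bridge's top. The bridge itself is parallel to the balance but clamped anywhere up to 8 mm off this point in the balance's x and also in its y: each time different, not reported. So the plate must be slid about on the stud tips until its holes drop over them. The bridge does not give.
- pan: Loose weighing pan, 0.25 to 0.4 kg, flat on the table: an eight-sided metal plate 110 (x) x 130 (y) x 6 mm with two round through holes, 12.8 mm wide, 50 mm either side of the centre along y. Origin: centre of the plate's underside; z up. Half a turn makes no difference. Fully home, its origin is 66 mm above the balance's origin; on the stud tips, 75 mm.
- pedestal_top (a point): Centre of the top of the pan's pedestal, a solid steel block 40 x 40 mm (sides along the pan's x and y) and 30 mm tall on the middle of the plate; this point is 36 mm above the pan's underside. The pan can be gripped by this block; the weight goes on it.
- weight_middle: The middle of three polished steel knob weights, 500 g (hidden error up to 10 percent): a cylinder 44 mm in diameter and 36 mm tall, with a neck and a 30 mm knob above, 55 mm tall in all. Origin: centre of its underside; z up. Grip it around the cylinder. Which of the three standing places it has varies.
- weight_large: The large knob weight, 1 kg, 55 mm in diameter, 69 mm tall. Origin: centre of its underside. Leave alone.
- weight_small: The small knob weight, 200 g, 32 mm in diameter, 41 mm tall. Origin: centre of its underside. Leave alone.
- brush: A dusting brush lying left of the balance. Leave alone.
- tweezers: Weight tweezers, 120 mm long, lying on the table at the right. Leave alone.
- blower: A black rubber dust blower, 54 mm in diameter, 100 mm tall, standing at the left. Leave alone.
There are look-alikes about, which are no part of the job. What is shaped like the weight_middle but green or yellow is not meant.

How it is judged:
By the outcome, as a careful person would: the job done as asked, in the order asked, and still so for the second after the job is handed in, with the robot touching nothing.
It also fails if it takes over 67 s, if anything falls off the work surface, if the arm or the gripper's body presses on something with over 40 N, if the wrist force passes 120 N, or if a joint passes its speed limit or range.

### The arm

A 6-joint arm with a two-finger parallel gripper is mounted at the origin on the work surface. World frame = base frame: x ahead of the robot, y to its left, z up, the work surface at z = 0. Lengths are in m, angles in rad, forces in N, time in s.
With the tool pointing down it reaches from about 0.375 to 0.925 m from the base axis. Payload 5.7 kg.
Tool frame: the origin (TCP) lies midway between the tips of the shut fingers; the grasp point (between the pads) lies 19 mm behind it; z points along the fingers, y is the line along which they close (so a half turn about z gives the same grasp; the last joint's range is limited). The gripper opens to 88 mm and grips with 3 to 60 N. Pads are 20 mm wide; open, the fingers measure 115 mm over their backs; the gripper's body (75 mm by 178 mm) begins 61 mm behind the grasp point.
Start: joints at [-1.264, 0.359, 1.51, -0, 1.272, -0.115], TCP at [0.246, -0.547, 0.223] pointing down, gripper open.
Joint ranges: [-2.97, 2.97], [-1.01, 2.36], [0.21, 2.38], [-0.96, 4.11], [0.2, 2.71], [-2.98, 2.98]. Speed limits (rad/s): [2.39, 2.39, 3.14, 3.14, 3.14, 3.14].

### API

Orientations are given as a 3x3 rotation matrix whose columns are the frame's x, y, z axes.
In Python, from cell import robot gives the robot as it stands.
- The arm moves only by the shell command python3 -m inch 'ROWS' [FORCE]. ROWS is JSON, a list of rows, each an object of numbers: "ax", "ay", "az": the turn, a rotation vector about the world's x, y, z normalised to -1 to 1, where 1 is pi rad; "tx", "ty", "tz": the shift along the world's x, y, z normalised to -1 to 1, where 1 is 200 mm; "fingers": the closure, from -1 (fully open) to 1 (shut). A call has 1 to 12 rows; each row is the pose to reach, as a shift and turn from the pose commanded when the call began, turning the shorter way round; what a row does not reach only later rows make up. A row lasts 1/8 s, in which the tool goes at most 62.5 mm and 10.7 degrees, less where a joint would pass 70% of its speed; a pose out of reach is approached as far as the arm can. A call with a number of a shift or a turn outside -1 to 1 is refused whole. A call with a gripper value outside its range is refused whole. The fingers move at their own pace and stop on an object; FORCE is the grip in N (left out, the last holds). Time passes only in rows, so rows that repeat a pose let the fingers close. It gives the time, the measured TCP pose, the force, the opening and the grip force at its end, in the units of the state.
- robot.observe(): the state, without advancing time (a new reading comes with each control period).
- robot.camera(name): name is "side" or "top" or "wrist"; returns a dict with "pixels" (420x560x3 uint8, blue, green, red), "intrinsics" (3x3 intrinsics, pixels), "dist_coeffs" ([k1, k2, p1, p2, k3] as OpenCV has them; the pictures are not rectified), "R" (3x3) and "t" (3): a world point X has camera coordinates R X + t; the wrist camera has in their place "T_tool_cam" (4x4, takes a point from camera to tool coordinates, whose origin is the TCP and whose axes are the flange's). Camera axes: x right, y down, z forward; pixel columns grow to the right and rows downward; lengths in m; the calibration is good to about 2 mm. A picture is of the moment at which its call begins: read the wrist's pose just before it. There is no depth.
- robot.hand_in(): hands the job in; it is judged then, once.
Trained networks look in the newest picture that a camera, given by its name, has taken for a name from the list of things; names that differ only in an ending like _2 or _b are one class to them, and where a whole thing is asked for, a point or a joint stands for the part that bears it (a point fixed in the world has none). Each returns a list of dicts, best first, with "p" (0 to 1); they miss things now and then, are a little off and sometimes report something else, mostly with a low value. They report only what shows in the picture. A call takes as long as a camera call. They do not tell look-alikes from the thing itself.
- robot.look_for(camera, target): "box" ([left, top, width, height] in pixels, round what is visible of it).
The state is a dict: "time_s": time; "joint_pos": joint angles; "dq": joint speeds; "joint_efforts": joint torques, N m; "tool_pos": TCP position; "orientation": TCP orientation; "force": force on the tool from outside, world axes, zero at the start; "ft_torque": the same for the moment, N m; "opening": opening from 0.0 (shut) to 1.0 (fully open); "grip_force": force on a finger pad.
Only numpy, scipy, OpenCV 4.12 (cv2) and the standard library are available. Lean on these libraries where they do the work, as an engineer would, in place of code of your own. Each camera call takes 0.05 s, during which the arm holds its last target. There are 200 camera calls.

## Working session

There is one attempt and no reset: what is moved stays moved. The work goes in short steps, Python scripts to look and compute and a shell command to move; the robot and the scene stay as the last step left them, time stands still between calls to the robot, and variables do not carry over. Pictures are saved under pics/ and viewed, at most 10 in all, crops included, and the job is handed in when it is done.

```bash
mkdir -p pics; ls; python3 - <<'E'
from cell import robot
import cv2, numpy as np
ims=[]
for c in ["side","top"]:
    r=robot.camera(c); ims.append(r["pixels"])
    print(c,np.round(r["R"],3).tolist(),np.round(r["t"],3).tolist(),np.round(r["intrinsics"],1).tolist(),r["dist_coeffs"])
    for n in ["balance","pan","pedestal_top","weight_middle","weight_large","weight_small","blower","brush","tweezers"]:
        print(n,[(round(d["p"],2),np.round(d["box"]).tolist()) for d in robot.look_for(c,n)[:5]])
    cv2.imwrite(f"pics/{c}0.png",r["pixels"])
s=robot.observe(); print(s)
E
```

```text
pics
side [[0.982, -0.189, -0.01], [-0.115, -0.55, -0.827], [0.151, 0.813, -0.562]] [-0.557, 0.136, 1.094] [[448.0, 0.0, 278.5], [0.0, 448.0, 211.7], [0.0, 0.0, 1.0]] [-0.0869365  0.         0.         0.         0.       ]
balance [(0.75, [284.0, 130.0, 12.0, 30.0]), (0.63, [234.0, 176.0, 97.0, 66.0])]
pan []
pedestal_top [(0.63, [302.0, 234.0, 23.0, 32.0]), (0.59, [234.0, 280.0, 61.0, 52.0])]
weight_middle [(0.84, [349.0, 284.0, 24.0, 29.0]), (0.84, [333.0, 234.0, 18.0, 26.0]), (0.68, [357.0, 315.0, 24.0, 29.0]), (0.58, [309.0, 265.0, 19.0, 31.0])]
weight_large [(0.8, [300.0, 234.0, 26.0, 32.0])]
weight_small [(0.56, [325.0, 303.0, 13.0, 24.0])]
blower [(0.52, [284.0, 134.0, 12.0, 25.0])]
brush [(0.8, [214.0, 145.0, 26.0, 30.0])]
tweezers [(0.94, [270.0, 374.0, 56.0, 46.0]), (0.73, [214.0, 143.0, 21.0, 32.0])]
top [[0.026, -1.0, 0.01], [-0.994, -0.027, -0.109], [0.11, -0.007, -0.994]] [-0.012, 0.58, 1.437] [[528.1, 0.0, 277.6], [0.0, 528.1, 199.7], [0.0, 0.0, 1.0]] [-0.01555096  0.          0.          0.          0.        ]
balance [(0.69, [194.0, 157.0, 90.0, 83.0]), (0.25, [103
[... 708 characters left out ...]
.15104588e-01]), 'dq': array([ 8.81910067e-05,  1.16467168e-04, -8.36277659e-04,  8.30037265e-04,
       -9.51442957e-05,  1.12375489e-03]), 'joint_efforts': array([ 4.19172036e-03, -5.15331066e+01, -2.71137732e+01,  6.82471041e-02,
        2.43047497e-02, -4.43132660e-05]), 'tool_pos': array([ 0.24563318, -0.54737172,  0.22262039]), 'orientation': array([[ 9.12341487e-01,  4.09430104e-01, -4.61899714e-05],
       [ 4.09430106e-01, -9.12341478e-01,  1.26167612e-04],
       [ 9.51579172e-06, -1.34019512e-04, -9.99999991e-01]]), 'force': array([-0.42546544, -0.3494417 ,  0.13732695]), 'ft_torque': array([ 0.01875095, -0.01625656, -0.04326017]), 'grip_force': 0.0, 'opening': 1.0005046398478188}
```

View pics/side0.png

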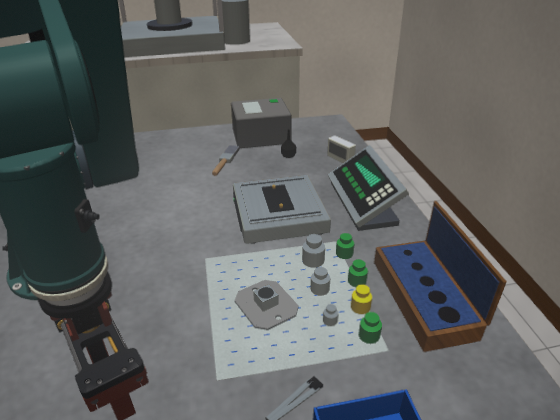

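View pics/top0.png

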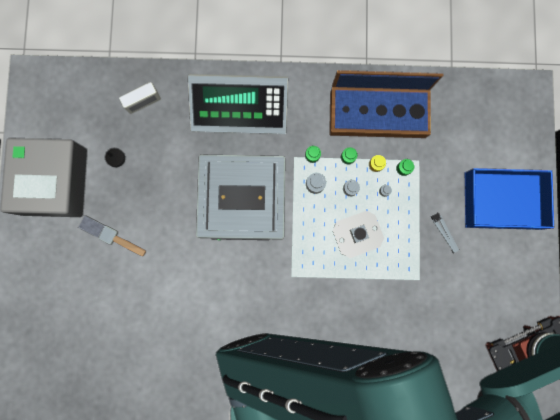

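The top view shows the balance at about (241,197), with studs near (222,197) and (262,197). The pan pedestal is at (359,234), turned about 20°. The grey middle weight is at (352,187), between the large one at (316,183) and the small one at (386,190). The side view shows the pedestal at (266,294) and the middle weight at (320,280).

```bash
cat > h.py <<'E'
from cell import robot
import cv2, numpy as np
def cam(name):
    s=robot.observe(); c=robot.camera(name)
    if name=="wrist":
        T=np.eye(4); T[:3,:3]=s["orientation"]; T[:3,3]=s["tool_pos"]
        M=np.linalg.inv(T@np.array(c["T_tool_cam"])); c["R"],c["t"]=M[:3,:3],M[:3,3]
    c["R"]=np.array(c["R"]);c["t"]=np.array(c["t"])
    return c
def ray(c,uv):
    p=cv2.undistortPoints(np.array([[uv]],float),np.array(c["intrinsics"]),np.array(c["dist_coeffs"]))[0,0]
    d=c["R"].T@np.array([p[0],p[1],1]); return -c["R"].T@c["t"], d/np.linalg.norm(d)
def atz(c,uv,z):
    o,d=ray(c,uv); return o+d*(z-o[2])/d[2]
def tri(l):
    A=0;b=0
    for c,uv in l:
        o,d=ray(c,uv); P=np.eye(3)-np.outer(d,d); A=A+P; b=b+P@o
    return np.linalg.solve(A,b)
def proj(c,X):
    return cv2.projectPoints(np.array([X],float),cv2.Rodrigues(c["R"])[0],c["t"],np.array(c["intrinsics"]),np.array(c["dist_coeffs"]))[0][0,0]
E
python3 - <<'E'
from h import *
t=cam("top"); s=cam("side")
np.set_printoptions(precision=4,suppress=True)
print("ped top",tri([(t,(359.5,233.5)),(s,(266,292))]), atz(t,(359.5,233.5),.036))
print("wt knob",tri([(t,(352,186)),(s,(320.5,272))]), atz(t,(352,186),.055))
for n,p in dict(small=(386,190),large=(316,182)).items(): print(n,atz(t,p,.05))
for p in [(222,197),(262,197)]: print("stud",atz(t,p,.075))
print("stud tri",tri([(t,(222,197)),(s,(275,186))]),tri([(t,(262,197)),(s,(282,206))]))
for p in [(198,156),(284,156),(284,239),(198,239)]: print("bal",atz(t,p,.06))
w=cam("wrist"); print(w["T_tool_cam"],w["intrinsics"])
big=lambda im,x,y,w,h,k:cv2.resize(im[y:y+h,x:x+w],None,fx=k,fy=k,interpolation=cv2.INTER_CUBIC)
cv2.imwrite("pics/crop0.png",big(t["pixels"],190,140,210,125,3.8))
E
```

```text
ped top [ 0.4943 -0.2252  0.0358] [ 0.492  -0.2249  0.036 ]
wt knob [ 0.6231 -0.2011  0.0493] [ 0.621 -0.2    0.055]
small [ 0.6132 -0.2948  0.05  ]
large [ 0.6301 -0.1011  0.05  ]
stud [0.5787 0.1538 0.075 ]
stud [0.5816 0.046  0.075 ]
stud tri [0.5834 0.154  0.0688] [0.5841 0.0458 0.0711]
bal [0.692  0.2255 0.06  ]
bal [ 0.6985 -0.0109  0.06  ]
bal [ 0.4706 -0.0165  0.06  ]
bal [0.4645 0.2158 0.06  ]
[[ 0.0001 -0.9623 -0.272   0.0742]
 [ 1.      0.0006 -0.0018 -0.0012]
 [ 0.0019 -0.272   0.9623 -0.1625]
 [ 0.      0.      0.      1.    ]] [[289.2058   0.     279.5997]
 [  0.     289.2058 206.0009]
 [  0.       0.       1.    ]]
```

View pics/crop0.png

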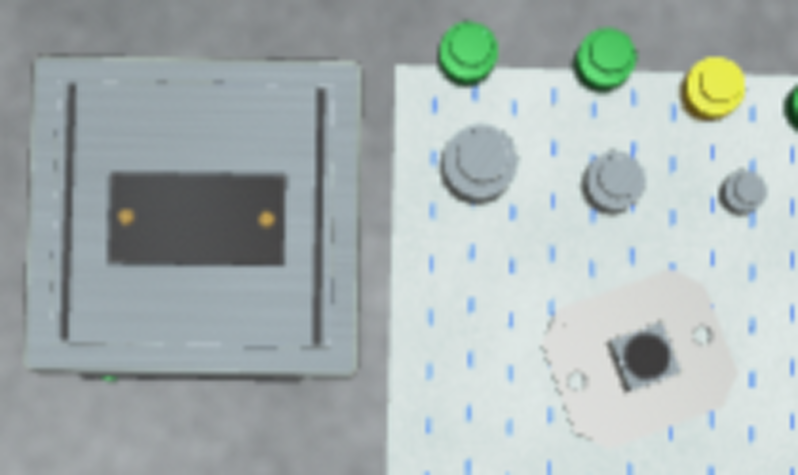

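Studs are at crop (126,216) and (267,218), and the pan holes at (577,380) and (703,335), so the pan's yaw is about +19.5°. I'll move above the pan with the fingers closing along the pan's x.

```bash
python3 -m inch '[{"tx":0.62,"ty":0.8,"az":0.237},{"tx":0.62,"ty":0.8,"az":0.237},{"tx":0.62,"ty":0.8,"az":0.237},{"tx":0.62,"ty":0.8,"az":0.237}]' && python3 -m inch '[{"tx":0.62,"ty":0.81,"tz":-0.1,"az":0.237},{"tx":0.62,"ty":0.81,"tz":-0.1,"az":0.237},{"tx":0.62,"ty":0.81,"tz":-0.1,"az":0.237},{"tx":0.62,"ty":0.81,"tz":-0.1,"az":0.237},{"tx":0.62,"ty":0.81,"tz":-0.1,"az":0.237},{"tx":0.62,"ty":0.81,"tz":-0.1,"az":0.237}]'
python3 - <<'E'
from h import *
np.set_printoptions(precision=4,suppress=True)
w=cam("wrist"); s=robot.observe(); print(s["time_s"],s["tool_pos"],s["orientation"][:,1],s["force"])
t=cam("top")
for n,uv,z in [("stud",(223.2,196.8),.075),("stud",(260.3,197.4),.075),("hole",(341.8,240),.006),("hole",(375,228.2),.006)]:
    X=atz(t,uv,z);print(n,X,proj(w,X))
print(robot.look_for("wrist","pan"))
cv2.imwrite("pics/w1.png",w["pixels"])
E
```

```text
1.2 [ 0.2456 -0.5474  0.2226] [ 0.4094 -0.9124 -0.0002] [-0.0177 -0.2873 -0.8516]
stud [0.5793 0.1506 0.075 ] [-210.7681 -366.0425]
stud [0.5804 0.0505 0.075 ] [-194.2477 -426.5785]
hole [ 0.474  -0.1802  0.006 ] [  50.4483 -154.7088]
hole [ 0.5096 -0.2735  0.006 ] [ 145.0668 -151.5617]
[]validation failed for argument at $[0]...
```

View pics/w1.png

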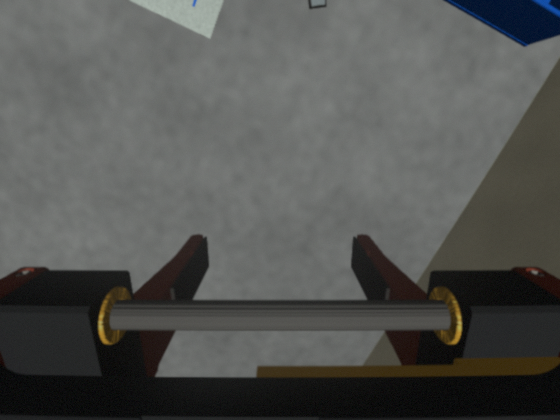

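The move was refused because every row needs all its fields; the wrist picture is still at the start pose, with only the mat corner in view. Repeating it in full.

```bash

python3 -m inch '[{"tx":0.62,"ty":0.8,"tz":0,"ax":0,"ay":0,"az":0.24,"fingers":-1},{"tx":0.62,"ty":0.8,"tz":0,"ax":0,"ay":0,"az":0.24,"fingers":-1},{"tx":0.62,"ty":0.8,"tz":0,"ax":0,"ay":0,"az":0.24,"fingers":-1},{"tx":0.62,"ty":0.8,"tz":0,"ax":0,"ay":0,"az":0.24,"fingers":-1}]' && python3 -m inch '[{"tx":0.62,"ty":0.81,"tz":-0.1,"ax":0,"ay":0,"az":0.24,"fingers":-1},{"tx":0.62,"ty":0.81,"tz":-0.1,"ax":0,"ay":0,"az":0.24,"fingers":-1},{"tx":0.62,"ty":0.81,"tz":-0.1,"ax":0,"ay":0,"az":0.24,"fingers":-1},{"tx":0.62,"ty":0.81,"tz":-0.1,"ax":0,"ay":0,"az":0.24,"fingers":-1},{"tx":0.62,"ty":0.81,"tz":-0.1,"ax":0,"ay":0,"az":0.24,"fingers":-1},{"tx":0.62,"ty":0.81,"tz":-0.1,"ax":0,"ay":0,"az":0.24,"fingers":-1}]'
python3 - <<'E'
from h import *
np.set_printoptions(precision=4,suppress=True)
w=cam("wrist"); s=robot.observe(); print(s["time_s"],s["tool_pos"],s["orientation"][:,1],s["force"])
for n,X in [("hole",(.474,-.1802,.006)),("hole",(.5096,-.2735,.006)),("ped",(.493,-.226,.036))]: print(n,proj(w,X))
for n in ["pan","pedestal_top"]: print([(round(d["p"],2),d["box"]) for d in robot.look_for("wrist",n)])
cv2.imwrite("pics/w2.png",w["pixels"])
E
```

```text
time_s: 1.8
tool_pos: [0.3712, -0.3841, 0.2227]
orientation: [[0.38, 0.925, 0.0], [0.925, -0.38, 0.001], [0.001, -0.0, -1.0]]
force: [0.4, -0.8, 0.7]
opening: 1.0
grip_force: 0.0
time_s: 2.55
tool_pos: [0.4933, -0.2261, 0.2027]
orientation: [[-0.344, 0.939, -0.0], [0.939, 0.344, -0.0], [-0.0, -0.0, -1.0]]
force: [0.8, -0.4, 0.1]
opening: 0.999
grip_force: 0.0
2.6 [ 0.4931 -0.2264  0.2028] [ 0.939   0.3439 -0.0003] [-0.3103 -0.6065  0.2943]
hole [278.0128 146.8071]
hole [279.1279 224.1303]
ped [279.7453 191.9101]
[(0.67, [235.2, 130.6, 87.5, 102.9]), (0.46, [335.4, 0.0, 224.6, 76.3])]
[(0.92, [232.7, 129.3, 90.8, 100.2])]
```

View pics/w2.png

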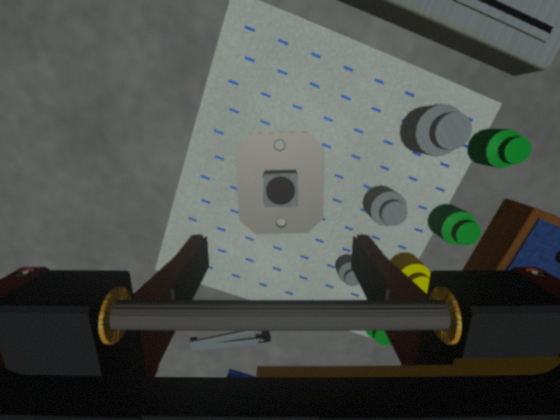

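The pan is centred under the tool: holes at (279.5,145) and (281,222.5), pedestal at (280.5,190), all within about 2 mm of the prediction. Descend and grip.

```bash

python3 -m inch '[{"tx":-0.008,"ty":0.006,"tz":-0.3,"ax":0,"ay":0,"az":0.006,"fingers":-1},{"tx":-0.008,"ty":0.006,"tz":-0.6,"ax":0,"ay":0,"az":0.006,"fingers":-1},{"tx":-0.008,"ty":0.006,"tz":-0.85,"ax":0,"ay":0,"az":0.006,"fingers":-1},{"tx":-0.008,"ty":0.006,"tz":-0.96,"ax":0,"ay":0,"az":0.006,"fingers":-1},{"tx":-0.008,"ty":0.006,"tz":-0.96,"ax":0,"ay":0,"az":0.006,"fingers":1},{"tx":-0.008,"ty":0.006,"tz":-0.96,"ax":0,"ay":0,"az":0.006,"fingers":1},{"tx":-0.008,"ty":0.006,"tz":-0.96,"ax":0,"ay":0,"az":0.006,"fingers":1},{"tx":-0.008,"ty":0.006,"tz":-0.96,"ax":0,"ay":0,"az":0.006,"fingers":1},{"tx":-0.008,"ty":0.006,"tz":-0.96,"ax":0,"ay":0,"az":0.006,"fingers":1},{"tx":-0.008,"ty":0.006,"tz":-0.96,"ax":0,"ay":0,"az":0.006,"fingers":1}]' 40
```

```text
time_s: 3.95
tool_pos: [0.4925, -0.2243, 0.0112]
orientation: [[-0.365, 0.931, 0.001], [0.931, 0.365, -0.0], [-0.001, 0.001, -1.0]]
force: [-0.6, 1.0, 5.3]
opening: 0.456
grip_force: 40.0
```

Gripped: the opening reads 40 mm. Lift, and stop short of the balance to see studs and pan holes together.

```bash

python3 -m inch '[{"tx":0,"ty":0,"tz":0.15,"ax":0,"ay":0,"az":0,"fingers":1},{"tx":0,"ty":0,"tz":0.4,"ax":0,"ay":0,"az":0,"fingers":1},{"tx":0,"ty":0,"tz":0.7,"ax":0,"ay":0,"az":0,"fingers":1},{"tx":0.2,"ty":0.3,"tz":0.7,"ax":0,"ay":0,"az":-0.05,"fingers":1},{"tx":0.35,"ty":0.55,"tz":0.7,"ax":0,"ay":0,"az":-0.1,"fingers":1},{"tx":0.44,"ty":0.67,"tz":0.7,"ax":0,"ay":0,"az":-0.115,"fingers":1},{"tx":0.44,"ty":0.67,"tz":0.7,"ax":0,"ay":0,"az":-0.115,"fingers":1},{"tx":0.44,"ty":0.67,"tz":0.7,"ax":0,"ay":0,"az":-0.115,"fingers":1}]'
python3 - <<'E'
from h import *
np.set_printoptions(precision=4,suppress=True)
w=cam("wrist"); s=robot.observe(); print(s["time_s"],s["tool_pos"],s["orientation"][:,1],s["force"],s["grip_force"])
for X in [(.5793,.1506,.075),(.5804,.0505,.075)]: print(proj(w,X))
cv2.imwrite("pics/w3.png",w["pixels"]); cv2.imwrite("pics/w3c.png",cv2.resize(w["pixels"][0:250,160:400],None,fx=2.4,fy=2.4,interpolation=cv2.INTER_CUBIC))
E
```

```text
time_s: 4.95
tool_pos: [0.579, -0.0902, 0.1499]
orientation: [[-0.014, 1.0, -0.002], [1.0, 0.014, -0.0], [0.0, -0.002, -1.0]]
force: [-0.7, -0.2, -3.3]
opening: 0.451
grip_force: 40.0
5.0 [ 0.5789 -0.0906  0.15  ] [ 0.9999  0.0126 -0.002 ] [ 0.0777  0.5924 -3.1607] 39.99887824058533
[ 286.9008 -135.2058]
[285.7203  33.1869]
```

View pics/w3c.png

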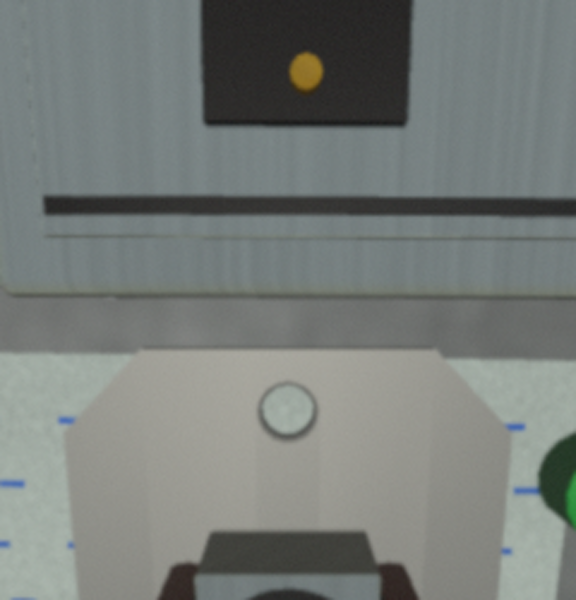

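The crop shows the near stud at full-frame (287.5,29.6), the pan's near hole at (280,170.4), and the balance edges parallel to the plate to about 0.3°.

```bash
python3 - <<'E'
from h import *
np.set_printoptions(precision=4,suppress=True)
w=cam("wrist"); s=robot.observe(); z=s["tool_pos"][2]
for zz in (.069,.072,.075): print("stud",atz(w,(287.5,29.6),zz))
h=atz(w,(280,170.4),z-.0052); print("hole",h, "rel tcp",h-s["tool_pos"])
E
```

```text
stud [0.5818 0.0542 0.069 ]
stud [0.5818 0.0533 0.072 ]
stud [0.5817 0.0525 0.075 ]
hole [ 0.5775 -0.0406  0.145 ] rel tcp [-0.0015  0.0503 -0.0052]
```

```bash

python3 -m inch '[{"tx":0.01,"ty":0.25,"tz":0,"ax":0,"ay":0,"az":0,"fingers":1},{"tx":0.01,"ty":0.5,"tz":0,"ax":0,"ay":0,"az":-0.002,"fingers":1},{"tx":0.015,"ty":0.75,"tz":0,"ax":0,"ay":0,"az":-0.002,"fingers":1},{"tx":0.015,"ty":0.96,"tz":-0.1,"ax":0,"ay":0,"az":-0.002,"fingers":1},{"tx":0.015,"ty":0.96,"tz":-0.2,"ax":0,"ay":0,"az":-0.002,"fingers":1},{"tx":0.015,"ty":0.96,"tz":-0.28,"ax":0,"ay":0,"az":-0.002,"fingers":1},{"tx":0.015,"ty":0.96,"tz":-0.28,"ax":0,"ay":0,"az":-0.002,"fingers":1}]'
python3 - <<'E'
from h import *
np.set_printoptions(precision=4,suppress=True)
w=cam("wrist"); s=robot.observe(); print(s["time_s"],s["tool_pos"],s["orientation"][:,1],s["force"],s["grip_force"])
cv2.imwrite("pics/w4.png",cv2.resize(w["pixels"][110:230,200:360],None,fx=5,fy=5,interpolation=cv2.INTER_CUBIC))
E
```

```text
time_s: 5.92
tool_pos: [0.5818, 0.1006, 0.0933]
orientation: [[-0.005, 1.0, -0.003], [1.0, 0.005, -0.0], [-0.0, -0.003, -1.0]]
force: [0.3, -0.1, -3.6]
opening: 0.45
grip_force: 40.0
5.975 [0.5826 0.1007 0.0942] [ 1.      0.0048 -0.0015] [ 0.61   -0.3327 -3.4198] 39.99897480010986
```

View pics/w4.png

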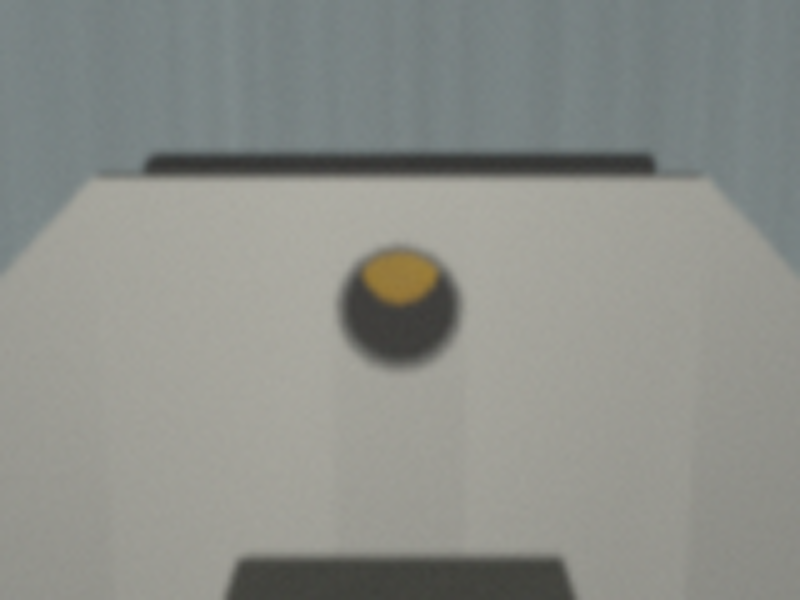

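The crop shows the stud through the +y hole: hole centre at crop (400,307), stud at about (400,266). It is aligned in x and needs about +2.8 mm in y. Correct and lower slowly.

```bash

python3 -m inch '[{"tx":0,"ty":0.014,"tz":0,"ax":0,"ay":0,"az":0,"fingers":1},{"tx":0,"ty":0.014,"tz":0,"ax":0,"ay":0,"az":0,"fingers":1},{"tx":0,"ty":0.014,"tz":-0.015,"ax":0,"ay":0,"az":0,"fingers":1},{"tx":0,"ty":0.014,"tz":-0.03,"ax":0,"ay":0,"az":0,"fingers":1},{"tx":0,"ty":0.014,"tz":-0.035,"ax":0,"ay":0,"az":0,"fingers":1},{"tx":0,"ty":0.014,"tz":-0.04,"ax":0,"ay":0,"az":0,"fingers":1},{"tx":0,"ty":0.014,"tz":-0.045,"ax":0,"ay":0,"az":0,"fingers":1},{"tx":0,"ty":0.014,"tz":-0.05,"ax":0,"ay":0,"az":0,"fingers":1}]'
```

```text
time_s: 6.98
tool_pos: [0.5831, 0.1046, 0.0846]
orientation: [[-0.006, 1.0, -0.0], [1.0, 0.006, 0.0], [0.0, -0.0, -1.0]]
force: [0.2, -0.7, -3.9]
opening: 0.452
grip_force: 40.0
```

```bash

python3 -m inch '[{"tx":-0.004,"ty":-0.003,"tz":-0.004,"ax":0,"ay":0,"az":0,"fingers":1},{"tx":-0.004,"ty":-0.003,"tz":-0.008,"ax":0,"ay":0,"az":0,"fingers":1},{"tx":-0.004,"ty":-0.003,"tz":-0.012,"ax":0,"ay":0,"az":0,"fingers":1}]'
```

```text
time_s: 7.35
tool_pos: [0.5822, 0.104, 0.0822]
orientation: [[-0.006, 1.0, -0.0], [1.0, 0.006, 0.0], [0.0, -0.0, -1.0]]
force: [0.0, -0.4, -2.7]
opening: 0.452
grip_force: 40.0
```

```bash

python3 -m inch '[{"tx":0,"ty":0,"tz":-0.006,"ax":0,"ay":0,"az":0,"fingers":1},{"tx":0,"ty":0,"tz":-0.012,"ax":0,"ay":0,"az":0,"fingers":1},{"tx":0,"ty":0,"tz":-0.018,"ax":0,"ay":0,"az":0,"fingers":1},{"tx":0,"ty":0,"tz":-0.021,"ax":0,"ay":0,"az":0,"fingers":1},{"tx":0,"ty":0,"tz":-0.021,"ax":0,"ay":0,"az":0,"fingers":1}]'
python3 - <<'E'
from h import *
w=cam("wrist"); 
cv2.imwrite("pics/w5.png",cv2.resize(w["pixels"][110:230,200:360],None,fx=4,fy=4,interpolation=cv2.INTER_CUBIC))
E
```

```text
time_s: 7.98
tool_pos: [0.5822, 0.104, 0.078]
orientation: [[-0.006, 1.0, -0.0], [1.0, 0.006, 0.0], [0.0, -0.0, -1.0]]
force: [-0.7, 0.3, -3.2]
opening: 0.457
grip_force: 40.0
```

View pics/w5.png

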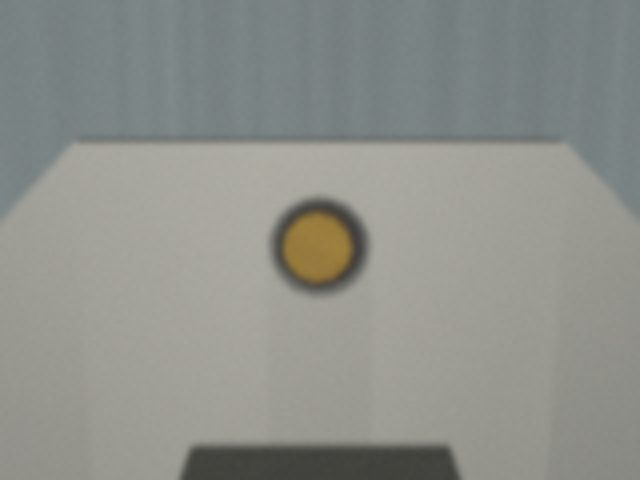

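The stud is concentric in the hole at crop (318,246). Lower the last millimetre until the weight comes off.

```bash

python3 -m inch '[{"tx":0,"ty":0,"tz":-0.003,"ax":0,"ay":0,"az":0,"fingers":1},{"tx":0,"ty":0,"tz":-0.005,"ax":0,"ay":0,"az":0,"fingers":1},{"tx":0,"ty":0,"tz":-0.005,"ax":0,"ay":0,"az":0,"fingers":1}]'
```

```text
time_s: 8.4
tool_pos: [0.5823, 0.104, 0.0772]
orientation: [[-0.006, 1.0, 0.0], [1.0, 0.006, 0.0], [0.0, 0.0, -1.0]]
force: [-0.4, 0.5, -1.4]
opening: 0.45
grip_force: 40.0
```

```bash

python3 -m inch '[{"tx":0,"ty":0,"tz":-0.002,"ax":0,"ay":0,"az":0,"fingers":1},{"tx":0,"ty":0,"tz":-0.002,"ax":0,"ay":0,"az":0,"fingers":1}]'
```

```text
time_s: 8.65
tool_pos: [0.5823, 0.104, 0.0771]
orientation: [[-0.006, 1.0, 0.0], [1.0, 0.006, 0.0], [0.0, 0.0, -1.0]]
force: [-2.8, -0.5, 4.7]
opening: 0.453
grip_force: 40.0
```

Contact felt: the plate is home. Release, lift straight up, and head towards the middle weight, turning so the fingers close along y.

```bash

python3 -m inch '[{"tx":0,"ty":0,"tz":0.002,"ax":0,"ay":0,"az":0,"fingers":-1},{"tx":0,"ty":0,"tz":0.002,"ax":0,"ay":0,"az":0,"fingers":-1},{"tx":0,"ty":0,"tz":0.002,"ax":0,"ay":0,"az":0,"fingers":-1},{"tx":0,"ty":0,"tz":0.002,"ax":0,"ay":0,"az":0,"fingers":-1},{"tx":0,"ty":0,"tz":0.1,"ax":0,"ay":0,"az":0,"fingers":-1},{"tx":0,"ty":0,"tz":0.3,"ax":0,"ay":0,"az":0,"fingers":-1},{"tx":0,"ty":0,"tz":0.6,"ax":0,"ay":0,"az":0,"fingers":-1},{"tx":0,"ty":0,"tz":0.6,"ax":0,"ay":0,"az":0,"fingers":-1}]'
python3 - <<'E'
from h import *
np.set_printoptions(precision=4,suppress=True)
w=cam("wrist"); s=robot.observe(); print(s["tool_pos"],s["force"])
t=cam("top")
cv2.imwrite("pics/both.png",np.hstack([cv2.resize(w["pixels"][90:290,190:370],(390,433)),cv2.resize(t["pixels"][140:260,180:300],(400,433),interpolation=cv2.INTER_CUBIC)]))
E
python3 -m inch '[{"tx":0.05,"ty":-0.3,"tz":0,"ax":0,"ay":0,"az":-0.06,"fingers":-1},{"tx":0.1,"ty":-0.6,"tz":0,"ax":0,"ay":0,"az":-0.12,"fingers":-1},{"tx":0.1,"ty":-0.76,"tz":0,"ax":0,"ay":0,"az":-0.18,"fingers":-1},{"tx":0.1,"ty":-0.76,"tz":0,"ax":0,"ay":0,"az":-0.25,"fingers":-1},{"tx":0.1,"ty":-0.76,"tz":0,"ax":0,"ay":0,"az":-0.25,"fingers":-1}]'
python3 -m inch '[{"tx":0,"ty":-0.3,"tz":0,"ax":0,"ay":0,"az":-0.06,"fingers":-1},{"tx":0.0,"ty":-0.6,"tz":0,"ax":0,"ay":0,"az":-0.12,"fingers":-1},{"tx":0.0,"ty":-0.76,"tz":0,"ax":0,"ay":0,"az":-0.18,"fingers":-1},{"tx":0.1,"ty":-0.76,"tz":0,"ax":0,"ay":0,"az":-0.25,"fingers":-1},{"tx":0.1,"ty":-0.76,"tz":0,"ax":0,"ay":0,"az":-0.25,"fingers":-1},{"tx":0.1,"ty":-0.76,"tz":0,"ax":0,"ay":0,"az":-0.25,"fingers":-1}]'
python3 - <<'E'
from h import *
np.set_printoptions(precision=4,suppress=True)
w=cam("wrist"); s=robot.observe(); print(s["time_s"],s["tool_pos"],s["orientation"][:,1])
print("pred knob",proj(w,(.622,-.2005,.055)),"base",proj(w,(.622,-.2005,0)))
print([(round(d["p"],2),d["box"]) for d in robot.look_for("wrist","weight_middle")])
cv2.imwrite("pics/w6.png",w["pixels"])
E
```

```text
time_s: 9.65
tool_pos: [0.5859, 0.1043, 0.2017]
orientation: [[-0.006, 1.0, 0.01], [1.0, 0.006, 0.001], [0.001, 0.01, -1.0]]
force: [0.4, -0.3, -1.0]
opening: 0.998
grip_force: 0.0
[0.584  0.1042 0.1991] [-1.3502 -0.43    0.1794]
time_s: 10.38
tool_pos: [0.6009, -0.0482, 0.1945]
orientation: [[0.703, 0.711, -0.004], [0.711, -0.703, 0.001], [-0.002, -0.003, -1.0]]
force: [0.6, 0.3, -0.2]
opening: 1.001
grip_force: 0.0
time_s: 11.12
tool_pos: [0.6213, -0.1989, 0.1957]
orientation: [[1.0, 0.012, -0.002], [0.012, -1.0, 0.001], [-0.002, -0.001, -1.0]]
force: [-0.5, 0.5, 0.4]
opening: 0.999
grip_force: 0.0
11.175 [ 0.6213 -0.1989  0.196 ] [ 0.0112 -0.9999 -0.0008]
pred knob [282.6906 194.1878] base [282.3858 183.9089]
[(0.96, [257.4, 85.0, 40.6, 41.3]), (0.85, [264.2, 169.6, 36.6, 41.8]), (0.78, [326.8, 105.6, 48.1, 45.5]), (0.77, [162.6, 80.0, 46.0, 46.9]), (0.58, [395.9, 117.9, 52.3, 38.5])]
```

View pics/w6.png

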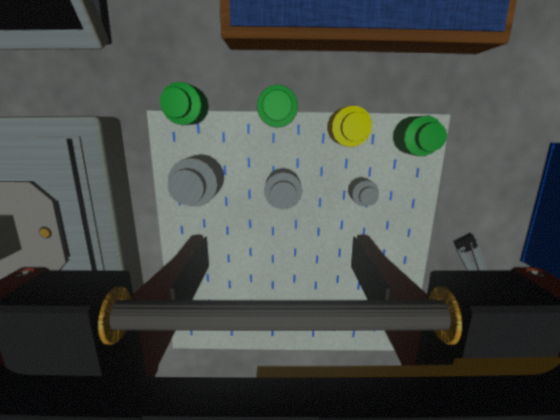

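The middle weight is at (283,188), between the large one (193,181) and the small one (365,192). It sits about 5 px further ahead than predicted, so I'll lower partway, shift forward and measure again.

```bash
python3 -m inch '[{"tx":0.01,"ty":-0.007,"tz":-0.25,"ax":0,"ay":0,"az":0,"fingers":-1},{"tx":0.02,"ty":-0.007,"tz":-0.47,"ax":0,"ay":0,"az":0,"fingers":-1},{"tx":0.025,"ty":-0.007,"tz":-0.47,"ax":0,"ay":0,"az":0,"fingers":-1},{"tx":0.025,"ty":-0.007,"tz":-0.47,"ax":0,"ay":0,"az":0,"fingers":-1}]'
python3 - <<'E'
from h import *
np.set_printoptions(precision=4,suppress=True)
w=cam("wrist"); s=robot.observe(); print(s["time_s"],s["tool_pos"],s["orientation"][:,1])
print([(round(d["p"],2),d["box"]) for d in robot.look_for("wrist","weight_middle")])
for x in (.620,.626): print(x,proj(w,(x,-.2005,.055)),proj(w,(x,-.2005,.036)))
g=cv2.resize(w["pixels"][80:280,180:380],None,fx=3,fy=3)
cv2.imwrite("pics/w7.png",np.hstack([g]))
b=cv2.imread("pics/both.png"); 
cv2.imwrite("pics/w7.png",np.hstack([cv2.resize(g,(433,433)),cv2.resize(b[:, :390],(360,433))]))
E
```

```text
time_s: 11.72
tool_pos: [0.628, -0.2015, 0.1041]
orientation: [[1.0, 0.008, 0.002], [0.008, -1.0, -0.001], [0.001, 0.001, -1.0]]
force: [-0.2, -0.4, 0.1]
opening: 1.0
grip_force: 0.0
11.775 [ 0.6286 -0.2018  0.1048] [ 0.0073 -1.      0.0013]
[(0.87, [255.1, 191.9, 50.9, 59.7]), (0.8, [338.7, 107.4, 65.9, 59.0]), (0.71, [104.8, 75.8, 74.7, 60.3]), (0.59, [243.4, 76.9, 55.2, 59.8]), (0.57, [426.4, 121.8, 83.3, 54.5])]
0.62 [279.9239 232.8895] [279.9388 224.7702]
0.626 [279.986  225.6403] [279.9964 218.0116]
```

View pics/w7.png

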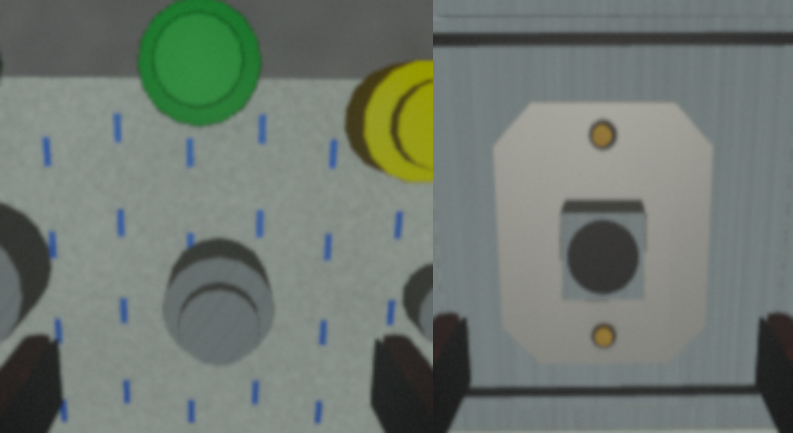

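The close view shows the knob centre at full-frame (280.7,228), giving x ≈ 0.623 and y ≈ -0.201. The right panel shows the pan home, with both studs through the plate. Lower around the weight.

```bash
python3 -m inch '[{"tx":-0.02,"ty":0.002,"tz":-0.1,"ax":0,"ay":0,"az":0.004,"fingers":-1},{"tx":-0.02,"ty":0.002,"tz":-0.25,"ax":0,"ay":0,"az":0.004,"fingers":-1},{"tx":-0.02,"ty":0.002,"tz":-0.4,"ax":0,"ay":0,"az":0.004,"fingers":-1},{"tx":-0.02,"ty":0.002,"tz":-0.45,"ax":0,"ay":0,"az":0.004,"fingers":-1},{"tx":-0.02,"ty":0.002,"tz":-0.45,"ax":0,"ay":0,"az":0.004,"fingers":-1},{"tx":-0.02,"ty":0.002,"tz":-0.45,"ax":0,"ay":0,"az":0.004,"fingers":-1}]'
```

```text
time_s: 12.58
tool_pos: [0.6245, -0.2015, 0.0143]
orientation: [[1.0, 0.019, 0.002], [0.019, -1.0, -0.001], [0.002, 0.001, -1.0]]
force: [0.4, 0.1, -0.0]
opening: 0.997
grip_force: 0.0
```

```bash
python3 -m inch '[{"tx":-0.005,"ty":0,"tz":-0.03,"ax":0,"ay":0,"az":0,"fingers":-1},{"tx":-0.005,"ty":0,"tz":-0.03,"ax":0,"ay":0,"az":0,"fingers":1},{"tx":-0.005,"ty":0,"tz":-0.03,"ax":0,"ay":0,"az":0,"fingers":1},{"tx":-0.005,"ty":0,"tz":-0.03,"ax":0,"ay":0,"az":0,"fingers":1},{"tx":-0.005,"ty":0,"tz":-0.03,"ax":0,"ay":0,"az":0,"fingers":1},{"tx":-0.005,"ty":0,"tz":-0.03,"ax":0,"ay":0,"az":0,"fingers":1},{"tx":-0.005,"ty":0,"tz":-0.03,"ax":0,"ay":0,"az":0,"fingers":1}]' 40
```

```text
time_s: 13.45
tool_pos: [0.6223, -0.2012, 0.0067]
orientation: [[1.0, 0.019, 0.0], [0.019, -1.0, -0.0], [0.0, 0.0, -1.0]]
force: [0.2, -1.6, 0.0]
opening: 0.498
grip_force: 40.0
```

```bash
python3 -m inch '[{"tx":0,"ty":0,"tz":0.1,"ax":0,"ay":0,"az":0,"fingers":1},{"tx":0,"ty":0,"tz":0.3,"ax":0,"ay":0,"az":0,"fingers":1},{"tx":0,"ty":0,"tz":0.6,"ax":0,"ay":0,"az":0,"fingers":1},{"tx":0,"ty":0,"tz":0.85,"ax":0,"ay":0,"az":0,"fingers":1},{"tx":-0.05,"ty":0.25,"tz":0.85,"ax":0,"ay":0,"az":0,"fingers":1},{"tx":-0.1,"ty":0.5,"tz":0.85,"ax":0,"ay":0,"az":0,"fingers":1},{"tx":-0.1,"ty":0.7,"tz":0.85,"ax":0,"ay":0,"az":0,"fingers":1},{"tx":-0.1,"ty":0.8,"tz":0.85,"ax":0,"ay":0,"az":0,"fingers":1},{"tx":-0.1,"ty":0.8,"tz":0.85,"ax":0,"ay":0,"az":0,"fingers":1}]' && python3 -m inch '[{"tx":-0.05,"ty":0.25,"tz":0,"ax":0,"ay":0,"az":0,"fingers":1},{"tx":-0.1,"ty":0.5,"tz":0,"ax":0,"ay":0,"az":0,"fingers":1},{"tx":-0.1,"ty":0.7,"tz":0,"ax":0,"ay":0,"az":0,"fingers":1},{"tx":-0.1,"ty":0.725,"tz":-0.1,"ax":0,"ay":0,"az":0,"fingers":1},{"tx":-0.1,"ty":0.725,"tz":-0.2,"ax":0,"ay":0,"az":0,"fingers":1},{"tx":-0.1,"ty":0.725,"tz":-0.2,"ax":0,"ay":0,"az":0,"fingers":1},{"tx":-0.1,"ty":0.725,"tz":-0.2,"ax":0,"ay":0,"az":0,"fingers":1}]'
python3 - <<'E'
from h import *
np.set_printoptions(precision=4,suppress=True)
w=cam("wrist"); s=robot.observe(); p=s["tool_pos"];print(s["time_s"],p,s["orientation"][:,1],s["force"])
print([(round(d["p"],2),d["box"]) for d in robot.look_for("wrist","weight_middle")][:3])
for dx in (0,.005): print("knob top",proj(w,p+[dx,0,.048]),"rad px",289*.015/.1145)
g=cv2.GaussianBlur(cv2.cvtColor(w["pixels"],cv2.COLOR_BGR2GRAY),(3,3),0)
c=cv2.HoughCircles(g,cv2.HOUGH_GRADIENT,1,20,param1=60,param2=18,minRadius=28,maxRadius=60)
print(None if c is None else [q for q in c[0] if abs(q[0]-280)<40][:5])
cv2.imwrite("pics/w8.png",w["pixels"])
E
```

```text
time_s: 14.58
tool_pos: [0.602, -0.0399, 0.1771]
orientation: [[1.0, 0.021, -0.0], [0.021, -1.0, -0.0], [-0.0, 0.0, -1.0]]
force: [0.6, -0.3, -5.1]
opening: 0.491
grip_force: 40.0
time_s: 15.45
tool_pos: [0.5831, 0.1031, 0.1372]
orientation: [[1.0, 0.018, 0.001], [0.018, -1.0, -0.0], [0.001, 0.0, -1.0]]
force: [0.6, -0.6, -5.3]
opening: 0.489
grip_force: 40.0
15.5 [0.5833 0.1032 0.1375] [ 0.0178 -0.9998  0.    ] [ 0.3154 -0.0696 -3.6381]
[(0.67, [237.9, 216.5, 81.1, 83.8]), (0.55, [467.9, 27.9, 83.1, 62.2])]
knob top [281.759  293.9096] rad px 37.86026200873362
knob top [281.9839 284.0663] rad px 37.86026200873362
[array([279.5, 279.5,  43.5], dtype=float32), array([295.5, 263.5,  56.1], dtype=float32), array([279.5, 300.5,  33.8], dtype=float32), array([319.5, 326.5,  53.9], dtype=float32), array([278.5, 249.5,  36. ], dtype=float32)]
```

```bash
python3 - <<'E'
from h import *
np.set_printoptions(precision=2,suppress=True)
w=cam("wrist"); s=robot.observe(); p=s["tool_pos"];print(p)
print([(round(d["p"],2),d["box"]) for d in robot.look_for("wrist","weight_middle")][:1])
for dx in (-.003,0,.003,.006): print(dx,"far bottom rim",proj(w,p+[dx+.022,0,-.0067]),"far top rim",proj(w,p+[dx+.022,0,.0293]),"knob far",proj(w,p+[dx+.015,0,.048]))
g=cv2.GaussianBlur(cv2.cvtColor(w["pixels"],cv2.COLOR_BGR2GRAY),(3,3),0)
print(g[200:300:2,276:284].mean(1).round().astype(int).tolist())
# stud/hole check & pan's holes lie along image columns
print("studs pred",[proj(w,(.582,y,.075)) for y in (.054,.154)])
m=cv2.inRange(cv2.cvtColor(w["pixels"],cv2.COLOR_BGR2HSV),(12,110,70),(30,255,255))
n,l,st,ce=cv2.connectedComponentsWithStats(m); print([(ce[i],st[i,4]) for i in range(1,n) if 20<st[i,4]<500])
E
```

```text
[0.58 0.1  0.14]
[(0.78, [468.7, 29.7, 84.6, 63.3])]
-0.003 far bottom rim [281.92 216.8 ] far top rim [282.3  239.13] knob far [282.25 270.15]
0 far bottom rim [282.02 212.14] far top rim [282.43 233.45] knob far [282.4  263.96]
0.003 far bottom rim [282.12 207.42] far top rim [282.56 227.71] knob far [282.54 257.69]
0.006 far bottom rim [282.22 202.67] far top rim [282.69 221.9 ] knob far [282.69 251.34]
[63, 64, 67, 97, 118, 93, 58, 56, 61, 62, 63, 62, 62, 62, 62, 62, 62, 64, 87, 119, 125, 124, 123, 123, 123, 123, 123, 123, 117, 82, 61, 60, 61, 70, 103, 122, 123, 123, 122, 122, 122, 122, 123, 123, 124, 124, 124, 124, 124, 117]
studs pred [array([341.38, 220.33]), array([219.53, 218.15])]
[(array([220.74, 218.67]), np.int32(120)), (array([341.15, 219.73]), np.int32(120)), (array([358.57, 295.48]), np.int32(21)), (array([190.34, 322.52]), np.int32(320)), (array([369.28, 321.03]), np.int32(308)), (array([361.93, 334.56]), np.int32(27))]
```

The weight sits centred in the grip (dx ≈ -1 mm), and the two studs confirm the pan centre at (0.582,0.104). Lower gently.

```bash
python3 -m inch '[{"tx":-0.001,"ty":0.003,"tz":-0.03,"ax":0,"ay":0,"az":0,"fingers":1},{"tx":-0.001,"ty":0.003,"tz":-0.06,"ax":0,"ay":0,"az":0,"fingers":1},{"tx":-0.001,"ty":0.003,"tz":-0.09,"ax":0,"ay":0,"az":0,"fingers":1},{"tx":-0.001,"ty":0.003,"tz":-0.115,"ax":0,"ay":0,"az":0,"fingers":1},{"tx":-0.001,"ty":0.003,"tz":-0.13,"ax":0,"ay":0,"az":0,"fingers":1},{"tx":-0.001,"ty":0.003,"tz":-0.13,"ax":0,"ay":0,"az":0,"fingers":1},{"tx":-0.001,"ty":0.003,"tz":-0.13,"ax":0,"ay":0,"az":0,"fingers":1}]'
```

```text
time_s: 16.52
tool_pos: [0.5822, 0.1046, 0.1108]
orientation: [[1.0, 0.019, 0.0], [0.019, -1.0, 0.0], [0.0, -0.0, -1.0]]
force: [0.3, -0.1, -4.5]
opening: 0.496
grip_force: 40.0
```

```bash
python3 -m inch '[{"tx":0,"ty":-0.002,"tz":-0.003,"ax":0,"ay":0,"az":0,"fingers":1},{"tx":0,"ty":-0.002,"tz":-0.006,"ax":0,"ay":0,"az":0,"fingers":1},{"tx":0,"ty":-0.002,"tz":-0.008,"ax":0,"ay":0,"az":0,"fingers":1},{"tx":0,"ty":-0.002,"tz":-0.008,"ax":0,"ay":0,"az":0,"fingers":1}]'
```

```text
time_s: 17.02
tool_pos: [0.582, 0.1042, 0.109]
orientation: [[1.0, 0.019, -0.0], [0.019, -1.0, 0.0], [-0.0, -0.0, -1.0]]
force: [-0.4, -0.0, -4.2]
opening: 0.492
grip_force: 40.0
```

```bash
python3 -m inch '[{"tx":0,"ty":0,"tz":-0.002,"ax":0,"ay":0,"az":0,"fingers":1},{"tx":0,"ty":0,"tz":-0.003,"ax":0,"ay":0,"az":0,"fingers":1},{"tx":0,"ty":0,"tz":-0.003,"ax":0,"ay":0,"az":0,"fingers":1}]'
```

```text
time_s: 17.4
tool_pos: [0.5821, 0.1042, 0.1086]
orientation: [[1.0, 0.019, 0.0], [0.019, -1.0, 0.0], [0.0, -0.0, -1.0]]
force: [-0.8, 0.8, -2.7]
opening: 0.497
grip_force: 40.0
```

```bash
python3 -m inch '[{"tx":0,"ty":0,"tz":-0.001,"ax":0,"ay":0,"az":0,"fingers":1},{"tx":0,"ty":0,"tz":-0.001,"ax":0,"ay":0,"az":0,"fingers":1}]'
```

```text
time_s: 17.65
tool_pos: [0.5821, 0.1042, 0.1086]
orientation: [[1.0, 0.019, 0.0], [0.019, -1.0, 0.0], [0.0, -0.0, -1.0]]
force: [-1.3, 0.1, 1.6]
opening: 0.494
grip_force: 40.0
```

The weight is down. Open slowly, then lift straight up.

```bash
python3 -m inch '[{"tx":0,"ty":0,"tz":0,"ax":0,"ay":0,"az":0,"fingers":-0.1},{"tx":0,"ty":0,"tz":0,"ax":0,"ay":0,"az":0,"fingers":-0.4},{"tx":0,"ty":0,"tz":0,"ax":0,"ay":0,"az":0,"fingers":-0.8},{"tx":0,"ty":0,"tz":0,"ax":0,"ay":0,"az":0,"fingers":-0.8},{"tx":0,"ty":0,"tz":0,"ax":0,"ay":0,"az":0,"fingers":-0.8}]' && python3 -m inch '[{"tx":0,"ty":0,"tz":0.05,"ax":0,"ay":0,"az":0,"fingers":-0.8},{"tx":0,"ty":0,"tz":0.15,"ax":0,"ay":0,"az":0,"fingers":-0.8},{"tx":0,"ty":0,"tz":0.35,"ax":0,"ay":0,"az":0,"fingers":-0.8},{"tx":0,"ty":0,"tz":0.6,"ax":0,"ay":0,"az":0,"fingers":-0.8},{"tx":0,"ty":0,"tz":0.7,"ax":0,"ay":0,"az":0,"fingers":-0.8},{"tx":0,"ty":0,"tz":0.7,"ax":0,"ay":0,"az":0,"fingers":-0.8},{"tx":0,"ty":0,"tz":0.7,"ax":0,"ay":0,"az":0,"fingers":-0.8}]'
python3 - <<'E'
from h import *
np.set_printoptions(precision=2,suppress=True)
w=cam("wrist"); s=robot.observe(); print(s["time_s"],s["tool_pos"],s["force"])
print([(round(d["p"],2),d["box"]) for d in robot.look_for("wrist","weight_middle")][:2])
c=(.582,.104)
print("knob",proj(w,(*c,.157)),"cyl near/far top",proj(w,(c[0]+.022,c[1],.138)),"L/R",proj(w,(c[0],c[1]+.022,.138)),proj(w,(c[0],c[1]-.022,.138)))
m=cv2.inRange(cv2.cvtColor(w["pixels"],cv2.COLOR_BGR2HSV),(12,110,70),(30,255,255))
n,l,st,ce=cv2.connectedComponentsWithStats(m); print([(ce[i],st[i,4]) for i in range(1,n) if 20<st[i,4]<500])
print("studs",[proj(w,(.582,y,.075)) for y in (.054,.154)])
S=cam("side"); print([(round(d["p"],2),d["box"]) for d in robot.look_for("side","weight_middle")], proj(S,(*c,.157)),proj(S,(*c,.102)))
E
```

```text
time_s: 18.27
tool_pos: [0.5821, 0.1042, 0.1082]
orientation: [[1.0, 0.019, 0.0], [0.019, -1.0, 0.0], [0.0, -0.0, -1.0]]
force: [0.5, 0.5, -0.3]
opening: 0.9
grip_force: 0.0
time_s: 19.15
tool_pos: [0.5813, 0.1042, 0.2474]
orientation: [[1.0, 0.019, -0.001], [0.019, -1.0, 0.0], [-0.001, -0.0, -1.0]]
force: [-1.3, -0.8, -0.7]
opening: 0.903
grip_force: 0.0
19.2 [0.58 0.1  0.25] [-0.64 -0.26 -1.25]
[(0.94, [256.8, 177.4, 47.1, 47.5]), (0.92, [545.9, 85.2, 12.9, 35.5])]
knob [281.4  207.27] cyl near/far top [281.8  179.53] L/R [258.72 201.4 ] [303.92 202.26]
[(array([239.44, 187.67]), np.int32(55)), (array([323.13, 188.56]), np.int32(54)), (array([ 68.7 , 260.06]), np.int32(491)), (array([119.94, 322.11]), np.int32(303)), (array([439.09, 321.15]), np.int32(316)), (array([132.64, 333.77]), np.int32(22)), (array([427.37, 334.11]), np.int32(38))]
studs [array([323.38, 188.77]), array([238.88, 187.16])]
[(0.95, [349.4, 261.2, 19.2, 28.3]), (0.71, [349.7, 282.6, 23.4, 28.9]), (0.63, [333.5, 233.2, 18.2, 24.9]), (0.61, [268.8, 164.3, 17.5, 26.3])] [275.92 167.03] [276.2 185. ]
```

The measurements agree: the weight stands upright and centred, both studs still show through the plate, and the robot is clear.

```bash
python3 -c "
from cell import robot
print(robot.hand_in())"
```

```text
the job is handed in; nothing more can be done
None
```

The pan is fitted flat on the bridge with both studs through its holes, the middle weight stands upright on the centre of the pedestal, and the job was handed in at about 19 s; no verdict came back.

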